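Seat the taper plug and rock it free

TASK

One of the two white lift-off covers hides the steel taper plug with the red stem: lift the covers until you find it, and set every cover you lift down upright on a clear part of the worktop. Seat the plug gently and fully home in the leaning brass cup; then check that it has not wedged by rocking it, still in the cup, some 8 degrees out of line (easing it up a few millimetres to do so), and let it settle fully home again. Leave the brass weight in its dish, the plug released in the cup, and the tape roll and the ring nut where they are.

Things in the scene. Friction and masses are not known exactly. Their poses are not given: they have to be found in the camera images.
- plug_center (a point): Loose steel taper plug, 82 mm tall, 0.3 kg, upright in dish_a under a cover. Point on its axis 41 mm above the foot; z runs from foot to stem. From the foot up: cone of radius 12 to 24 mm (20 degrees half angle) over 34 mm; flange of radius 26 mm up to 40 mm; red round stem of radius 10 mm from 40 to 82 mm: grip this (its middle is 20 mm above the point).
- plug_gauge (a point): Point on the plug's axis 27.5 mm above its foot (13.5 mm below plug_center), where the cone's radius is 22 mm; it lies at the centre of the cup's mouth when the plug is fully home. Same axes as plug_center.
- seat_cup: Fixed brass cup, outer radius 33 mm, on a post on a grey base (120x90x12 mm). Origin: centre of the mouth, 94 mm above the worktop; z points out along the bore, 30 degrees from vertical, leaning right (-y) within 22 degrees; y level. Bore: radius 22 mm at the mouth, 14.7 mm at 20 mm deep, free below; slippery, the plug slides home by itself. Seated, the stem is 12.5 to 54.5 mm above the mouth.
- cover_a_center (a point): White opaque round cover over dish_a, open below, outer radius 53, inner 50 mm, 128 mm tall with knob, inside 92 mm high, 0.16 kg, loose. Its flat top is 96 mm above its rim; on it a black knob of radius 12 mm, gripped 107 to 128 mm above the rim. Point on its axis 64 mm above the rim (the knob's grip is 43 to 64 mm above it); z up.
- cover_b_center (a point): The second cover, over dish_b, alike in size and look; point and axes as for cover_a_center.
- dish_a: Fixed round steel dish of radius 62 mm: plate 6 mm thick with a low rim (radius 47 mm, up to 10.5 mm above the worktop) that centres the cover, which rests on the plate round it. Origin: centre of its underside. Holds the plug.
- dish_b: the same kind of dish; holds the brass weight.
- weight_center (a point): loose brass weight with a neck and knob, 32 mm wide, 42 mm tall, upright in the other dish under the other cover; this point is on its axis half-way up. Not needed.
- bomb_ring_nut: Loose steel ring nut, 68 mm across, 34 mm tall, lying on the worktop far to the right; bystander. Origin under its centre. The worktop between it and the dishes is clear for 200 mm (up to x 0.58).
- tape_roll: loose roll of yellow tape, 76 mm across, 18 mm tall, lying on the worktop to the left; bystander. Origin under its centre.

How it is judged:
By the outcome, as a careful person would: the job done as asked, in the order asked, and still so for the second after the job is handed in, with the robot touching nothing.
It also fails if it takes over 72 s, if anything falls off the work surface, if the arm or the gripper's body presses on something with over 40 N, if the wrist force passes 120 N, or if a joint passes its speed limit or range.

ROBOT

A 7-joint arm with a two-finger parallel gripper is mounted at the origin on a cart in front of the work surface, level with it; the furniture and walls round the work are solid. World frame = base frame: x ahead of the robot, y to its left, z up, the work surface at z = 0. Lengths are in m, angles in rad, forces in N, time in s.
With the tool pointing down it reaches from about 0.4 to 0.85 m from the base axis. Payload 10.4 kg.
Tool frame: the origin (TCP) lies midway between the tips of the shut fingers; the grasp point (between the pads) lies 19 mm behind it (manip.tcp_to_grasp is the distance from the TCP to the grasp point, in m); x points along the fingers, y is the direction in which the jaws open and shut, and the axes are right-handed (so a half turn about x gives the same grasp; the last joint's range is limited). The gripper opens to 85 mm and grips with 20 to 120 N. Pads are 22 mm wide; open, the fingers measure 114 mm over their backs; the gripper's body (76 mm by 85 mm) begins 54 mm behind the grasp point. The pads swing forward as they close: fully open they stand 13 mm farther back than shut.
Start: joints at [-1.123, 0.332, -0.065, 1.46, 0.022, 1.35, -0.088], TCP at [0.283, 0.557, 0.209] pointing down, gripper open.
Joint ranges: [-2.6, 2.6], [-0.5, 2.12], [-1.47, 1.34], [0.16, 2.42], [-1.27, 4.41], [0.06, 2.06], [-2.6, 2.6]. Speed limits (rad/s): [2.22, 2.22, 2.79, 2.79, 3.14, 3.14, 3.14].

INTERFACE

Orientations are given as a unit quaternion [x, y, z, w].
In Python, from workcell import monitor, viewer, manip gives the robot as it stands. The module is installed in compiled form; this text tells all that it offers.
- The arm moves only by the tool send_rows, never from a script. Its arguments are lists of equal length, an entry for each row: "grip": the closure in counts, from 0 (fully open) to 255 (shut); "offset": the shift along the tool's x, y, z in mm, a list of three; "twist": the turn about the tool's x in degrees. In form: {"grip": [grip, ...], "offset": [[tx, ty, tz], ...], "twist": [twist, ...]}. A call has exactly 5 rows; each row is the pose to reach, as a shift and turn from the pose commanded when the call began, along the tool's axes at that moment; what a row does not reach only later rows make up. A row lasts 1/12 s, in which the tool goes at most 41.7 mm and 7.16 degrees, less where a joint would pass 70% of its speed; a pose out of reach is approached as far as the arm can. A call with a gripper value outside its range is refused whole. The fingers move at their own pace and stop on an object; "newtons" is the grip in N (left out, the last holds). Time passes only in rows, so rows that repeat a pose let the fingers close, or fill a call up. It gives the time, the measured TCP pose, the force and the opening at its end, in the units of the state.
- monitor.get_obs(): the state, without advancing time (a new reading comes with each control period).
- viewer.camera(name): name is "scene" or "top" or "wrist"; returns (picture, depth): 400x640x3 uint8, blue, green, red; 400x640 float32, m along the optical axis (not along the pixel's ray), 0 where there is no reading.
- viewer.camera_model(name): a dict with "camera_matrix" (3x3 intrinsics, pixels), "R" (3x3) and "t" (3): a world point X has camera coordinates R X + t; the wrist camera has in their place "mount" (4x4, takes a point from camera to tool coordinates, whose origin is the TCP and whose axes are the tool frame's). Camera axes: x right, y down, z forward; pixel columns grow to the right and rows downward; lengths in m; the calibration is good to about 2 mm. A picture is of the moment at which its call begins: read the wrist's pose just before it. camera_model takes no time and is no camera call.
- manip.hand_in(): hands the job in, once; it reports no verdict.
Trained networks look in the newest picture that a camera, given by its name, has taken for a name from the list of things; names that differ only in an ending like _2 or _b are one class to them, and where a whole thing is asked for, a point or a joint stands for the part that bears it (a point fixed in the world has none). Each returns a list of dicts, best first, with "score" (0 to 1); they miss things now and then, are a little off and sometimes report something else, mostly with a low value. They report only what shows in the picture. A call takes as long as a camera call.
- viewer.recognise(target, camera): "box" ([left, top, width, height] in pixels, round what is visible of it).
- viewer.regions_of(target, camera): "region" (400x640 bool, what is visible of it) and "box" ([left, top, width, height] in pixels, round what is visible of it).
- viewer.spot_point(target, camera): "position" ([column, row] in pixels: a listed point, or the origin of a listed thing).
The state is a dict: "clock": time; "joint_pos": joint angles; "joint_velocities": joint speeds; "tau": joint torques, N m; "position": TCP position; "ee_rot": TCP orientation; "ft_force": force on the tool from outside, world axes, zero at the start; "torque": the same for the moment, N m; "grip_width": opening from 0.0 (shut) to 1.0 (fully open).
Only numpy, scipy, OpenCV 4.12 (cv2) and the standard library are available. Lean on these libraries where they do the work, as an engineer would, in place of code of your own. Each camera call takes 0.05 s, during which the arm holds its last target.

## Working session

There is one attempt and no reset: what is moved stays moved. The work goes in short steps, Python scripts to look and compute and a tool call to move; the robot and the scene stay as the last step left them, time stands still between calls to the robot, and variables do not carry over. Pictures are saved under pics/ and viewed, and the job is handed in when it is done.

Besides the shell and the picture viewer there is one more tool, called after "Emit:" by a JSON object that holds its "method" and its "body", one argument or row to a line. send_rows: Moves the arm, as the interface text tells. Its arguments: {"type":"object","properties":{"grip":{"type":"array","items":{"type":"number"}},"offset":{"type":"array","items":{"type":"array","items":{"type":"number"}}},"twist":{"type":"array","items":{"type":"number"}},"newtons":{"type":"number"}},"required":["grip","offset","twist"]}

I'll start by looking at the scene and reading the state.

```bash
mkdir -p pics; ls; cat > h.py <<'E'
import numpy as np, cv2
from workcell import monitor, viewer, manip
from scipy.spatial.transform import Rotation as Rn
np.set_printoptions(precision=4,suppress=True)
def w2p(name,X):
    m=viewer.camera_model(name);c=m['R']@np.asarray(X)+m['t'];p=m['camera_matrix']@c;return p[:2]/p[2]
def cam_pose(name,obs=None):
    m=viewer.camera_model(name);K=np.array(m['camera_matrix'])
    if name=='wrist':
        T=np.eye(4);T[:3,:3]=Rn.from_quat(obs['ee_rot']).as_matrix();T[:3,3]=obs['position'];T=T@np.array(m['mount'])
        return K,T[:3,:3],T[:3,3]
    R=np.array(m['R']);return K,R.T,-R.T@np.array(m['t'])
def cloud(name,depth,obs=None):
    K,R,t=cam_pose(name,obs);v,u=np.indices(depth.shape)
    P=np.stack([(u-K[0,2])/K[0,0]*depth,(v-K[1,2])/K[1,1]*depth,depth],-1)
    W=P@R.T+t;W[depth<=0]=np.nan;return W
E
python3 - <<'E'
from h import *
o=monitor.get_obs()
for k,v in o.items(): print(k,np.array(v))
print(Rn.from_quat(o['ee_rot']).as_matrix(), manip.tcp_to_grasp)
for n in ['scene','top','wrist']:
    p,d=viewer.camera(n);cv2.imwrite(f'pics/{n}0.png',p);np.save(f'{n}0.npy',d)
    m=viewer.camera_model(n);print(n,np.array(m['camera_matrix']).tolist(),np.array(m.get('mount',m.get('R'))),m.get('t'))
E
```

```text
pics
clock 0.0
joint_pos [-1.1226  0.3328 -0.0647  1.4609  0.0216  1.3499 -0.0885]
joint_velocities [-0.0009 -0.0007  0.0009  0.0004  0.0004 -0.0003  0.0003]
tau [ -0.0019 -62.5454   0.0478 -39.1612   0.0161   0.0099  -0.    ]
position [0.2833 0.5567 0.208 ]
ee_rot [ 0.1644  0.6877 -0.1654  0.6875]
ft_force [-0.6622 -0.0042 -0.202 ]
torque [-0.0047  0.0036  0.0385]
grip_width 0.9988576683058493
[[-0.0006  0.4535  0.8913]
 [-0.0012  0.8913 -0.4535]
 [-1.     -0.0014  0.0001]] 0.0187
scene [[485.55325627918324, 0.0, 321.28190749143744], [0.0, 485.55325627918324, 195.6704547699981], [0.0, 0.0, 1.0]] [[ 0.8747 -0.4846  0.0092]
 [-0.3479 -0.641  -0.6842]
 [ 0.3374  0.5953 -0.7292]] [-0.4114  0.261   1.6583]
top [[442.4565600802136, 0.0, 311.89274697355415], [0.0, 442.4565600802136, 200.2007333982107], [0.0, 0.0, 1.0]] [[ 0.0256 -0.9996  0.0077]
 [-0.9965 -0.0261 -0.0793]
 [ 0.0795 -0.0056 -0.9968]] [0.029  0.503  1.4177]
wrist [[304.6173550973881, 0.0, 325.17103861838274], [0.0, 304.6173550973881, 201.65865884477523], [0.0, 0.0, 1.0]] [[-0.0011 -0.3203  0.9473 -0.1634]
 [ 1.     -0.0004  0.001   0.0003]
 [ 0.      0.9473  0.3203 -0.0818]
 [ 0.      0.      0.      1.    ]] None
```

View pics/scene0.png

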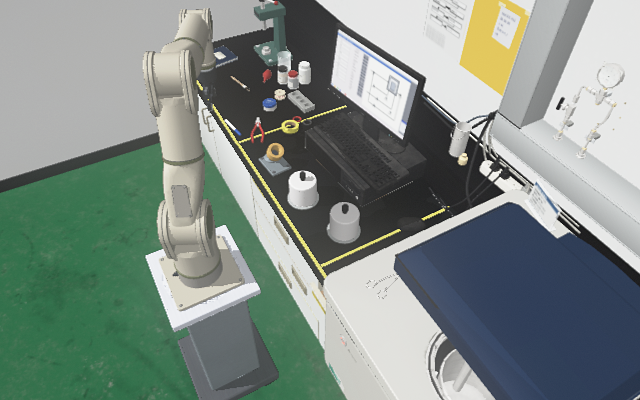

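View pics/top0.png

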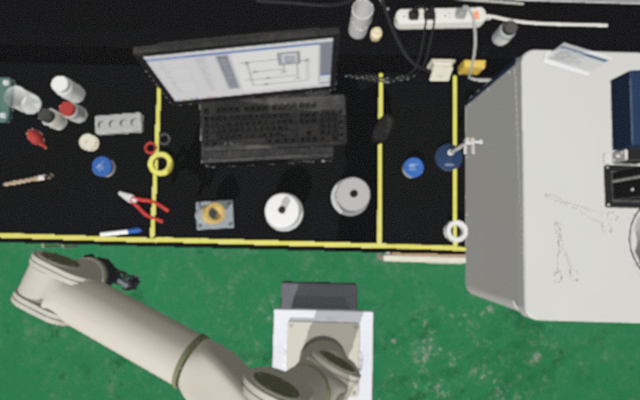

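```bash
python3 - <<'E'
from h import *
for n in ['top','scene']:
    d=np.load(n+'0.npy');W=cloud(n,d)
    for t in ['cover_a_center','dish_a','seat_cup','tape_roll','bomb_ring_nut']:
        for r in viewer.regions_of(t,n)[:3]:
            P=W[r['region']];P=P[~np.isnan(P[:,0])]
            print(n,t,round(r['score'],2),r['box'],np.median(P,0),P.min(0),P.max(0))
        print(' pts',[(np.round(s['position'],1),round(s['score'],2)) for s in viewer.spot_point(t,n)[:3]])
print(monitor.get_obs()['clock'])
E
```

```text
top cover_a_center 0.59 [265.6, 195.8, 35.5, 30.7] [0.4609 0.1322 0.103 ] [0.4111 0.082  0.0318] [0.5095 0.1855 0.1408]
 pts [(array([283.9, 210. ]), 0.9), (array([349.5, 197.6]), 0.61)]
top dish_a 0.76 [331.8, 183.4, 27.5, 30.2] [ 0.4812 -0.0378  0.0072] [ 0.4574 -0.1131 -0.002 ] [ 0.5616 -0.0203  0.0159]
top dish_a 0.72 [272.5, 196.4, 31.8, 36.2] [0.4222 0.095  0.007 ] [ 0.4028  0.0731 -0.0008] [0.5056 0.1699 0.1046]
 pts [(array([347. , 199.2]), 0.73), (array([284.1, 210.6]), 0.44)]
top seat_cup 0.86 [201.1, 200.1, 24.3, 27.7] [0.4475 0.3492 0.0853] [0.4133 0.3119 0.005 ] [0.4885 0.3984 0.1131]
 pts [(array([215.4, 212.3]), 0.75)]
top tape_roll 0.57 [152.6, 152.0, 20.7, 24.9] [0.6085 0.5427 0.0168] [ 0.5712  0.5043 -0.0058] [0.6473 0.5828 0.0258]
 pts [(array([162. , 165.3]), 0.87), (array([351.1, 193.9]), 0.58)]
top bomb_ring_nut 0.81 [442.6, 222.0, 23.6, 19.5] [ 0.4146 -0.4174  0.0339] [ 0.3815 -0.4557  0.0015] [ 0.4467 -0.3886  0.0441]
 pts [(array([454.1, 230.6]), 0.54)]
scene cover_a_center 0.95 [288.7, 173.0, 26.5, 33.3] [0.4534 0.1081 0.0949] [0.4113 0.0814 0.0078] [0.514  0.1812 0.145 ]
 pts [(array([304.4, 184.8]), 0.79)]
scene dish_a 0.61 [328.2, 221.6, 31.3, 23.5] [ 0.4921 -0.1133  0.0096] [ 0.4591 -0.1407 -0.0014] [ 0.576  -0.0281  0.0529]
 pts [(array([344.7, 228.3]), 0.69), (array([302.7, 186.7]), 0.66), (array([302.6, 196.5]), 0.56)]
scene seat_cup 0.74 [268.0, 145.1, 15.7, 12.8] [0.4524 0.3526 0.0859] [0.4165 0.3123 0.0004] [0.4973 0.497  0.1176]
 pts [(array([277.4, 152.9]), 0.5), (array([300.7, 185.5]), 0.49)]
 pts [(array([288.5, 129.3]), 0.75)]
 pts []
1.15
```

The scene view shows two covers at about (303,190) and (345,222), the brass cup at (275,152) and the tape at (290,127). The top view shows the covers at (284,211) and (350,197), the cup at (214,214) and the ring nut at (455,231). Next I'll measure them from depth.

```bash
python3 - <<'E'
from h import *
from scipy.optimize import least_squares
for n in ['top','scene']:
    W=cloud(n,np.load(n+'0.npy'))
    ok=~np.isnan(W[...,0])
    for nm,c in [('L',(0.461,0.132)),('R',(0.50,-0.08))]:
        r=np.hypot(W[...,0]-c[0],W[...,1]-c[1])
        a=ok&(r<.075)
        top=W[a&(W[...,2]>.095)&(W[...,2]<.108)]; knob=W[a&(W[...,2]>.12)&(W[...,2]<.15)]
        side=W[a&(W[...,2]>.02)&(W[...,2]<.09)]
        f=lambda p:np.hypot(side[:,0]-p[0],side[:,1]-p[1])-.053
        s=least_squares(f,c,loss='soft_l1',f_scale=.002).x
        print(n,nm,'top',len(top),top.mean(0),(top.min(0)+top.max(0))/2,'knob',len(knob),knob.mean(0),np.median(knob[:,2]),knob[:,2].max(),'side',len(side),s)
    c=(.45,.35);r=np.hypot(W[...,0]-c[0],W[...,1]-c[1]);a=ok&(r<.06)&(W[...,2]>.05)
    P=W[a];print('cup',len(P),P.mean(0),P.min(0),P.max(0))
    b=ok&(r<.09)&(W[...,2]>.006)&(W[...,2]<.02);P=W[b];print('base',len(P),P.min(0),P.max(0))
    print(cv2.minAreaRect((P[:,:2]*1000).astype(np.float32)))
im=cv2.imread('pics/top0.png');cv2.imwrite('pics/cuptop.png',cv2.resize(im[180:250,180:380],None,fx=4,fy=4,interpolation=cv2.INTER_CUBIC))
E
```

```text
top L top 840 [0.4617 0.1341 0.1024] [0.4618 0.1347 0.1015] knob 51 [0.4621 0.1347 0.1341] 0.13423917231771432 0.14080162763806636 side 24 [0.4625 0.1349]
top R top 820 [ 0.5163 -0.0798  0.1026] [ 0.5169 -0.0805  0.1015] knob 54 [ 0.517  -0.08    0.1336] 0.13409652491090318 0.1398829611800707 side 58 [ 0.5177 -0.081 ]
cup 414 [0.4481 0.3474 0.0865] [0.4152 0.3119 0.0508] [0.4805 0.3844 0.1131]
base 548 [0.3622 0.2663 0.006 ] [0.5258 0.4237 0.0196]
((443.8802490234375, 343.7459716796875), (163.49215698242188, 156.62252807617188), 2.591218948364258)
scene L top 343 [0.46   0.1298 0.1036] [0.4651 0.1372 0.1015] knob 40 [0.4638 0.1342 0.1344] 0.13553659751563552 0.1470511604696314 side 339 [0.466  0.1394]
scene R top 430 [ 0.5144 -0.0842  0.1034] [ 0.5193 -0.0777  0.1016] knob 47 [ 0.5195 -0.0791  0.133 ] 0.13455225312914054 0.14382729598832666 side 360 [ 0.5213 -0.0757]
cup 248 [0.4493 0.3479 0.0873] [0.4165 0.3123 0.0531] [0.4862 0.3873 0.1176]
base 425 [0.3629 0.2612 0.006 ] [0.537  0.4356 0.02  ]
((446.5506591796875, 343.45379638671875), (155.19265747070312, 173.75401306152344), 61.888423919677734)
```

View pics/cuptop.png

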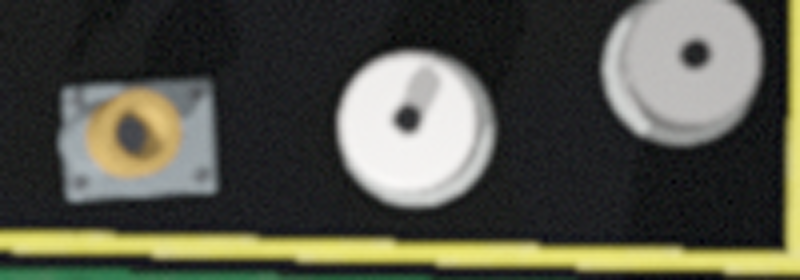

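View pics/wrist0.png

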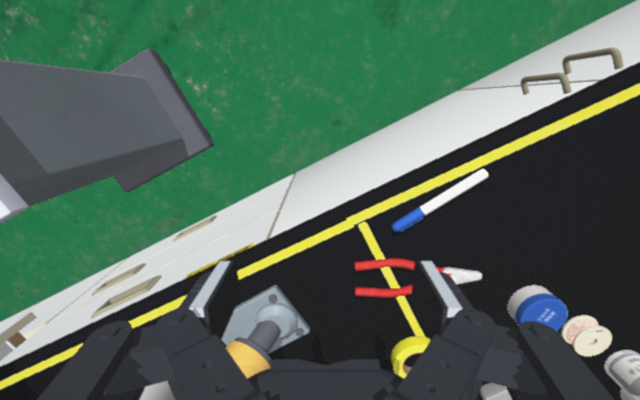

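Depth from both cameras puts the covers at (0.462, 0.135) and (0.517, -0.080), with tops at 0.102 and knobs at 0.134. That matches the sizes given. I'll move over the cup on the way, turning the tool so its z points right, and measure the cup from close up.

```bash
cat >> h.py <<'E'
def plan(target,az=None):
    """offset (mm, tool axes) and twist (deg) to bring TCP to target with tool z at azimuth az(deg)"""
    o=monitor.get_obs();R=Rn.from_quat(o['ee_rot']).as_matrix();d=np.array(target)-o['position']
    cur=np.degrees(np.arctan2(R[1,2],R[0,2]))
    tw=None if az is None else -((az-cur+180)%360-180)
    print('clock',o['clock'],'pos',np.array(o['position']),'zaz %.2f'%cur,'F',np.array(o['ft_force']),'w %.3f'%o['grip_width'],'tilt %.2f'%np.degrees(np.arccos(-R[2,0])))
    print('offset mm',(R.T@d)*1000,'twist',tw)
E
python3 -c "
from h import *
plan((.45,.36,.25),-90)"
```

```text
clock 1.15 pos [0.2835 0.557  0.2088] zaz -26.98 F [1.1564 0.4355 0.0667] w 1.000 tilt 0.00
offset mm [ -41.1934 -100.0536  237.7813] twist 63.024988613417364
```

Emit:
{"method": "send_rows", "body": {
  "grip": [0,0,0,0,0],
  "offset": [
    [-10,-10,24],
    [-20,-23,56],
    [-28,-37,88],
    [-36,-50,120],
    [-41,-62,148]
  ],
  "twist": [7,14,21,28,35]
}}

```text
clock: 1.57
position: [0.389, 0.4329, 0.251]
ee_rot: [0.367, 0.605, -0.366, 0.605]
ft_force: [-0.2, 0.7, 0.6]
grip_width: 1.002
```

```bash
python3 -c "
from h import *
plan((.45,.36,.25),-90)"
```

```text
clock 1.5667 pos [0.389  0.4329 0.251 ] zaz -62.38 F [-0.1534  0.7263  0.5867] w 1.002 tilt 0.08
offset mm [ 0.951  20.3053 92.875 ] twist 27.61925698902516
```

Emit:
{"method": "send_rows", "body": {
  "grip": [0,0,0,0,0],
  "offset": [
    [0,6,28],
    [0,12,56],
    [0,18,82],
    [0,20,93],
    [0,20,93]
  ],
  "twist": [7,14,21,27.5,27.5]
}}

```text
clock: 1.98
position: [0.4511, 0.3588, 0.2501]
ee_rot: [0.501, 0.499, -0.5, 0.5]
ft_force: [-0.3, 0.0, -0.6]
grip_width: 0.998
```

```bash
python3 - <<'E'
from h import *
o=monitor.get_obs();p,d=viewer.camera('wrist');cv2.imwrite('pics/w1.png',p);np.savez('w1.npz',d=d,pos=o['position'],q=o['ee_rot'])
plan((.462,.1347,.2),None)
for t in ['seat_cup']:
    for r in viewer.regions_of(t,'wrist')[:2]:print(r['score'],r['box'])
    print([(np.round(s['position'],1),round(s['score'],2)) for s in viewer.spot_point(t,'wrist')[:3]])
E
```

```text
clock 2.0333 pos [0.4494 0.361  0.25  ] zaz -89.55 F [-0.      0.52   -0.0563] w 1.004 tilt 0.02
offset mm [ 49.9705  10.8031 226.3603] twist None
0.67 [299.5, 133.8, 57.2, 76.8]
[(array([327.7, 195.3]), 0.72)]
```

View pics/w1.png

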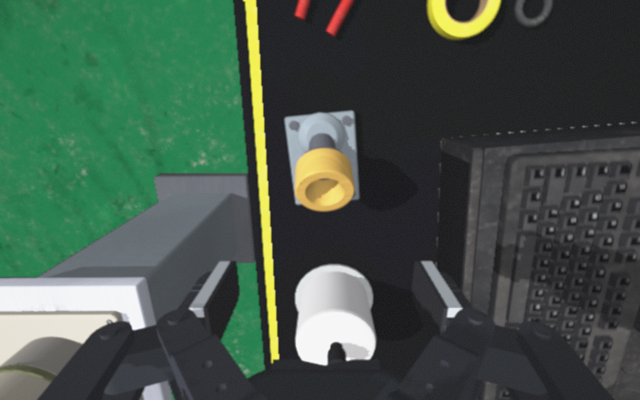

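The wrist view shows the cup at (325,185) with its mouth facing down-image (to -y), and the white cover at (335,310). Fitting the cup model to the depth points.

```bash
cat > fitcup.py <<'E'
from h import *
from scipy.optimize import least_squares
def resid(p,P):
    c=np.array([p[0],p[1],.094]);az=p[2];e=np.array([np.cos(az),np.sin(az),0]);a=.5*e+np.array([0,0,np.sqrt(.75)])
    v=P-c;h=v@a;r=np.linalg.norm(v-np.outer(h,a),axis=1)
    d=np.stack([np.where((r<.035)&(r>.02),abs(h),np.hypot(h,np.maximum(r-.033,np.maximum(.022-r,0)))),
       np.where(h<0,abs(r-.033),np.hypot(h,r-.033)),
       np.where(h<0,abs(r-(.022+.365*h))*.94,1)],1).min(1)
    return d
def fit(P):
    best=None
    for az in np.radians([-112,-100,-90,-80,-68]):
        s=least_squares(resid,[.449,.345,az],args=(P,),loss='soft_l1',f_scale=.002)
        if best is None or s.cost<best.cost:best=s
    return best
if __name__=='__main__':
    z=np.load('w1.npz');o=dict(position=z['pos'],ee_rot=z['q'])
    data={'wrist':cloud('wrist',z['d'],o)}
    for n in ['top','scene']: data[n]=cloud(n,np.load(n+'0.npy'))
    for n,W in data.items():
        r=np.hypot(W[...,0]-.449,W[...,1]-.348);P=W[(r<.055)&(W[...,2]>.07)&(W[...,2]<.125)]
        s=fit(P);rr=resid(s.x,P);print(n,len(P),s.x[:2],np.degrees(s.x[2]),'med',np.median(rr),np.percentile(rr,90),P.max(0))
E
python3 fitcup.py
```

```text
wrist 2874 [0.4522 0.3427] -85.38358051567488 med 0.0008033438752678909 0.002121914386833567 [0.4845 0.3904 0.1096]
top 344 [0.4493 0.3394] -85.26501774923028 med 0.0010930964121081176 0.0031991138403444862 [0.4805 0.3844 0.1131]
scene 210 [0.4521 0.3429] -86.34860044780395 med 0.0025344420492006735 0.007578966868756357 [0.4862 0.3873 0.1176]
```

The three views agree: cup mouth at about (0.4515, 0.3425, 0.094), lean azimuth about -85.5°. Moving to the left cover.

Emit:
{"method": "send_rows", "body": {
  "grip": [0,0,0,0,0],
  "offset": [
    [0,2,40],
    [10,4,80],
    [25,6,120],
    [40,9,160],
    [50,10,198]
  ],
  "twist": [0,0,0,0,0]
}}

```text
clock: 2.55
position: [0.4594, 0.1639, 0.1988]
ee_rot: [0.496, 0.504, -0.496, 0.504]
ft_force: [0.1, -0.1, 0.3]
grip_width: 1.003
```

```bash
python3 -c "
from h import *
plan((.462,.1347,.108),-90)"
```

```text
clock 2.55 pos [0.4594 0.1639 0.1988] zaz -89.12 F [ 0.1165 -0.0909  0.3246] w 1.003 tilt 0.03
offset mm [90.7715  2.1363 29.3009] twist 0.8810368047790291
```

Emit:
{"method": "send_rows", "body": {
  "grip": [0,0,0,0,0],
  "offset": [
    [10,2,27],
    [35,2,29],
    [65,2,29],
    [85,2,29],
    [91,2,29]
  ],
  "twist": [0,0,0,0,0]
}}

```text
clock: 2.97
position: [0.4605, 0.1358, 0.1059]
ee_rot: [0.495, 0.504, -0.498, 0.503]
ft_force: [-1.0, -0.6, -0.8]
grip_width: 0.999
```

Emit:
{"method": "send_rows", "body": {
  "grip": [150,200,230,230,230],
  "offset": [
    [0,0,0],
    [0,0,0],
    [0,0,0],
    [0,0,0],
    [0,0,0]
  ],
  "twist": [0,0,0,0,0],
  "newtons": 40
}}

```text
clock: 3.38
position: [0.4633, 0.1355, 0.1098]
ee_rot: [0.498, 0.502, -0.497, 0.503]
ft_force: [0.8, -0.2, -1.2]
grip_width: 0.302
```

```bash
python3 -c "
from h import *
plan((.462,.1347,.108),-90)
p,d=viewer.camera('wrist');cv2.imwrite('pics/w2.png',p)"
```

```text
clock 3.3833 pos [0.4633 0.1355 0.1098] zaz -89.44 F [ 0.8486 -0.1663 -1.238 ] w 0.302 tilt 0.10
offset mm [ 1.817  -1.2913  0.8215] twist 0.5566319857697977
```

View pics/w2.png

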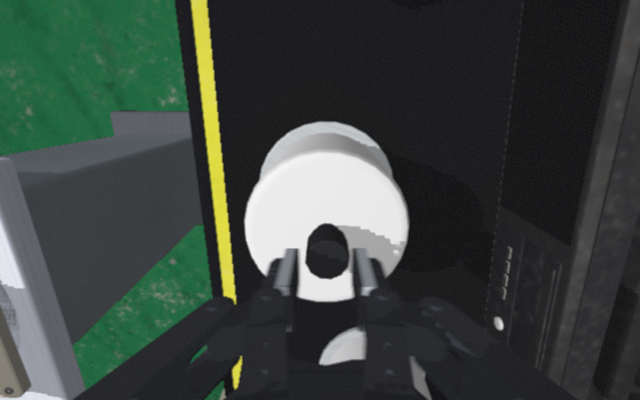

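The jaws are closed around the black knob at (327,250), opening about 25 mm. Lifting gently and checking.

Emit:
{"method": "send_rows", "body": {
  "grip": [230,230,230,230,230],
  "offset": [
    [0,0,0],
    [0,0,0],
    [0,0,0],
    [-3,0,0],
    [-10,0,0]
  ],
  "twist": [0,0,0,0,0]
}}

```text
clock: 3.85
position: [0.4616, 0.1347, 0.1181]
ee_rot: [0.497, 0.503, -0.499, 0.502]
ft_force: [-0.1, -0.1, -1.5]
grip_width: 0.226
```

Emit:
{"method": "send_rows", "body": {
  "grip": [230,230,230,230,230],
  "offset": [
    [-15,0,0],
    [-40,0,0],
    [-70,0,0],
    [-100,0,0],
    [-125,0,0]
  ],
  "twist": [0,0,0,0,0]
}}

```text
clock: 4.27
position: [0.4624, 0.1348, 0.246]
ee_rot: [0.498, 0.502, -0.498, 0.502]
ft_force: [1.2, 0.3, -2.2]
grip_width: 0.225
```

```bash
python3 -c "
from h import *
plan((.45,-.26,.26),-90)
p,d=viewer.camera('scene');cv2.imwrite('pics/s3.png',cv2.resize(p[120:280,220:420],None,fx=4,fy=3.75,interpolation=cv2.INTER_CUBIC))
print(viewer.recognise('plug_center','scene')[:2],viewer.recognise('weight_center','scene')[:2])"
```

```text
clock 4.2667 pos [0.4624 0.1348 0.246 ] zaz -89.49 F [ 1.2459  0.2873 -2.1884] w 0.225 tilt 0.02
offset mm [-14.0947 -15.9014 394.648 ] twist 0.50901733146992
[{'box': [296.5, 181.8, 15.5, 13.2], 'score': 0.43}] []
```

View pics/s3.png

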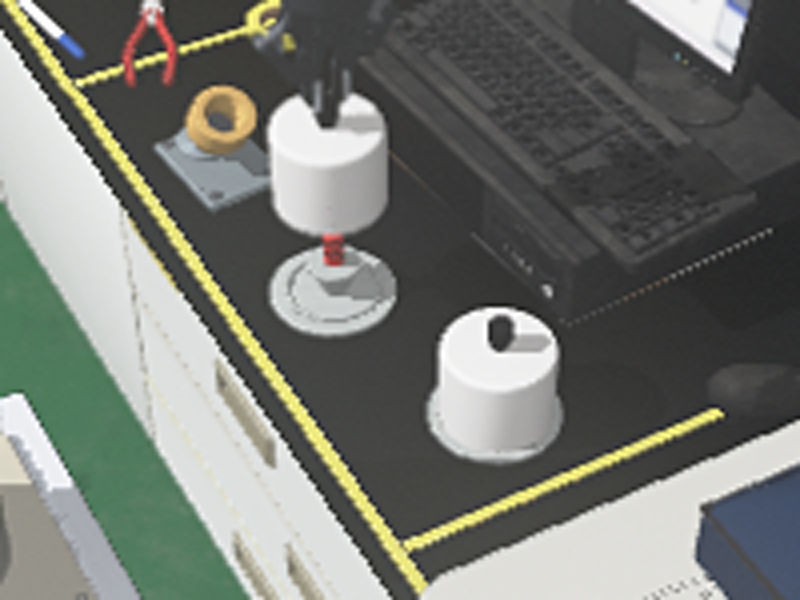

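The scene view shows the red stem at (333,250) in the left dish, so the plug is under the left cover and only this one needs lifting. I'll set it down on the clear area at about (0.47, -0.26).

Emit:
{"method": "send_rows", "body": {
  "grip": [230,230,230,230,230],
  "offset": [
    [-15,0,15],
    [-24,1,45],
    [-24,2,80],
    [-24,2,115],
    [-24,2,150]
  ],
  "twist": [0,0,0,0,0]
}}

```text
clock: 4.83
position: [0.465, -0.0165, 0.2666]
ee_rot: [0.497, 0.503, -0.498, 0.502]
ft_force: [1.4, -0.8, -0.8]
grip_width: 0.224
```

Emit:
{"method": "send_rows", "body": {
  "grip": [230,230,230,230,230],
  "offset": [
    [0,0,38],
    [0,0,76],
    [0,1,114],
    [0,1,152],
    [0,2,190]
  ],
  "twist": [0,0,0,0,0]
}}

```text
clock: 5.25
position: [0.4685, -0.2065, 0.2667]
ee_rot: [0.497, 0.503, -0.498, 0.502]
ft_force: [2.1, -0.6, -1.7]
grip_width: 0.227
```

```bash
python3 -c "
from h import *
plan((.47,-.26,.105),-90)"
```

```text
clock 5.25 pos [ 0.4685 -0.2065  0.2667] zaz -89.47 F [ 2.0549 -0.5914 -1.7456] w 0.227 tilt 0.11
offset mm [161.613    1.2668  53.6769] twist 0.5308748265931342
```

Emit:
{"method": "send_rows", "body": {
  "grip": [230,230,230,230,230],
  "offset": [
    [0,1,35],
    [30,1,54],
    [70,1,54],
    [105,1,54],
    [125,1,54]
  ],
  "twist": [0,0,0,0,0]
}}

```text
clock: 5.67
position: [0.4683, -0.2581, 0.1377]
ee_rot: [0.497, 0.504, -0.499, 0.5]
ft_force: [-0.1, 0.8, -1.5]
grip_width: 0.223
```

Emit:
{"method": "send_rows", "body": {
  "grip": [230,230,230,230,230],
  "offset": [
    [12,0,0],
    [22,0,0],
    [30,0,0],
    [34,0,0],
    [36,0,0]
  ],
  "twist": [0,0,0,0,0]
}}

```text
clock: 6.08
position: [0.4716, -0.2589, 0.1069]
ee_rot: [0.498, 0.502, -0.498, 0.502]
ft_force: [-0.1, -0.5, -1.2]
grip_width: 0.221
```

```bash
python3 -c "
from h import *
plan((.47,-.26,.102),-90)"
```

```text
clock 6.0833 pos [ 0.4716 -0.2589  0.1069] zaz -89.46 F [-0.1152 -0.5271 -1.2146] w 0.221 tilt 0.03
offset mm [ 4.9042 -1.6389  1.1186] twist 0.5386326252731806
```

Emit:
{"method": "send_rows", "body": {
  "grip": [230,230,230,230,230],
  "offset": [
    [1,0,0],
    [2,0,0],
    [3,0,0],
    [4,0,0],
    [4.5,0,0]
  ],
  "twist": [0,0,0,0,0]
}}

```text
clock: 6.5
position: [0.4732, -0.259, 0.1037]
ee_rot: [0.498, 0.501, -0.497, 0.504]
ft_force: [2.8, 1.6, 9.5]
grip_width: 0.223
```

Contact at 9.5 N, so the cover is on the worktop. Releasing and retreating.

Emit:
{"method": "send_rows", "body": {
  "grip": [180,120,60,0,0],
  "offset": [
    [-0.5,0,0],
    [-0.5,0,0],
    [-0.5,0,0],
    [-0.5,0,0],
    [-0.5,0,0]
  ],
  "twist": [0,0,0,0,0]
}}

```text
clock: 6.92
position: [0.4711, -0.2589, 0.1026]
ee_rot: [0.498, 0.502, -0.498, 0.502]
ft_force: [0.7, -0.5, 0.3]
grip_width: 0.854
```

Emit:
{"method": "send_rows", "body": {
  "grip": [0,0,0,0,0],
  "offset": [
    [0,0,0],
    [-20,0,0],
    [-55,0,0],
    [-90,0,0],
    [-125,0,0]
  ],
  "twist": [0,0,0,0,0]
}}

```text
clock: 7.33
position: [0.4707, -0.259, 0.2292]
ee_rot: [0.498, 0.502, -0.498, 0.502]
ft_force: [1.7, 0.9, 0.1]
grip_width: 0.999
```

```bash
python3 - <<'E'
from h import *
plan((.462,.1347,.19),-85.5)
p,d=viewer.camera('top');cv2.imwrite('pics/t4.png',cv2.resize(p[150:260,190:480],None,fx=2.7,fy=2.7,interpolation=cv2.INTER_CUBIC));np.save('t4.npy',d)
p,d2=viewer.camera('scene');cv2.imwrite('pics/s4.png',cv2.resize(p[120:280,220:420],None,fx=4,fy=3.75,interpolation=cv2.INTER_CUBIC));np.save('s4.npy',d2)
for n,D in [('top',d),('scene',d2)]:
    W=cloud(n,D);r=np.hypot(W[...,0]-.462,W[...,1]-.1347)
    P=W[(r<.03)&(W[...,2]>.06)&(W[...,2]<.11)];print(n,'stem',len(P),P.mean(0),P.min(0),P.max(0))
    P=W[(r<.045)&(W[...,2]>.035)&(W[...,2]<.055)];print(n,'flange',len(P),P.mean(0),P.min(0),P.max(0))
    r=np.hypot(W[...,0]-.473,W[...,1]+.259);P=W[(r<.06)&(W[...,2]>.085)&(W[...,2]<.105)];print('cover',P.mean(0),P.min(0),P.max(0))
    print([(np.round(s['position'],1),round(s['score'],2)) for s in viewer.spot_point('plug_center',n)[:3]])
E
```

```text
clock 7.3333 pos [ 0.4707 -0.259   0.2292] zaz -89.51 F [1.6875 0.9077 0.1082] w 0.999 tilt 0.04
offset mm [  39.1829   -5.3118 -393.7434] twist -4.009613620900495
top stem 39 [0.4644 0.1344 0.0857] [0.4547 0.1256 0.0641] [0.4734 0.1433 0.0941]
top flange 166 [0.4642 0.1347 0.0469] [0.4404 0.1106 0.0382] [0.4888 0.159  0.0542]
cover [ 0.47   -0.2551  0.0971] [ 0.4185 -0.307   0.0851] [ 0.5237 -0.2063  0.1046]
[(array([283.2, 212.1]), 0.61)]
scene stem 43 [0.4651 0.1348 0.0819] [0.4572 0.1252 0.0603] [0.478  0.1464 0.0991]
scene flange 90 [0.4649 0.1334 0.0482] [0.4418 0.1121 0.0354] [0.4918 0.1705 0.0544]
cover [ 0.4691 -0.2437  0.0985] [ 0.4201 -0.2726  0.0863] [ 0.524  -0.2046  0.1048]
[(array([303.9, 189.3]), 0.65)]
```

View pics/t4.png

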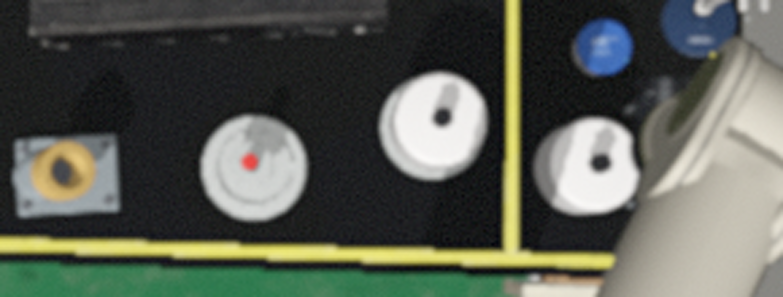

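View pics/s4.png

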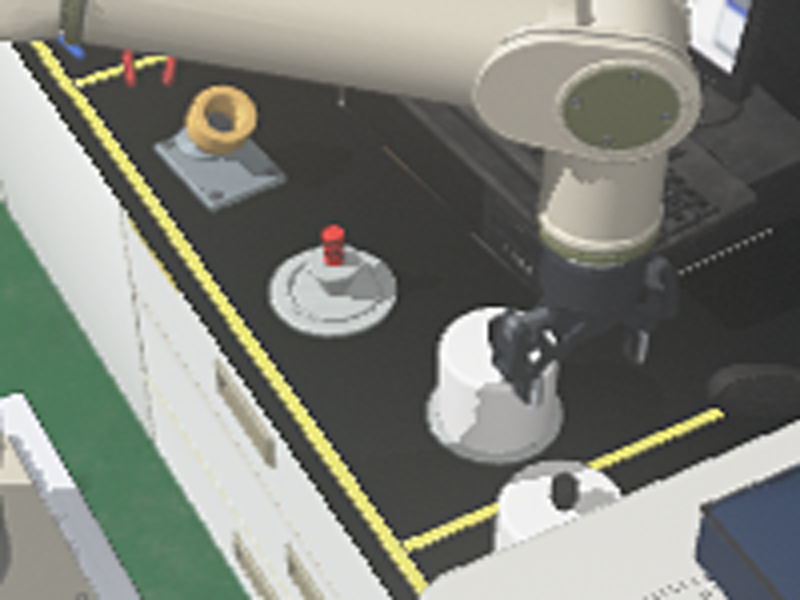

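The first cover stands upright at (0.47, -0.259), shown at (600,162) in the top crop. The plug stands at (0.4645, 0.1345), with its red stem at (250,162). Going back to it with the jaw axis turned level with the cup's y axis.

Emit:
{"method": "send_rows", "body": {
  "grip": [0,0,0,0,0],
  "offset": [
    [0,0,-38],
    [5,-1,-78],
    [10,-2,-118],
    [15,-2,-158],
    [20,-3,-198]
  ],
  "twist": [-1,-2,-3,-4,-4]
}}

```text
clock: 7.95
position: [0.4653, -0.059, 0.2064]
ee_rot: [0.479, 0.52, -0.48, 0.519]
ft_force: [1.4, -1.4, -0.1]
grip_width: 1.001
```

Emit:
{"method": "send_rows", "body": {
  "grip": [0,0,0,0,0],
  "offset": [
    [0,-3,-40],
    [5,-6,-80],
    [15,-10,-120],
    [20,-15,-160],
    [20,-18,-190]
  ],
  "twist": [0,0,0,0,0]
}}

```text
clock: 8.37
position: [0.4309, 0.1298, 0.1853]
ee_rot: [0.478, 0.521, -0.48, 0.519]
ft_force: [0.5, 0.0, -0.3]
grip_width: 0.999
```

```bash
python3 - <<'E'
from h import *
plan((.4645,.1345,.054),-85.5)
o=monitor.get_obs();p,d=viewer.camera('wrist');cv2.imwrite('pics/w5.png',p)
W=cloud('wrist',d,o);r=np.hypot(W[...,0]-.464,W[...,1]-.1347)
P=W[(r<.03)&(W[...,2]>.06)&(W[...,2]<.11)];print('stem',len(P),P.mean(0),P.min(0),P.max(0))
Q=P[P[:,2]>.085];print('top',Q.mean(0),(Q.min(0)+Q.max(0))/2)
E
```

```text
clock 8.3667 pos [0.4309 0.1298 0.1853] zaz -85.34 F [ 0.5464  0.0049 -0.3001] w 0.999 tilt 0.22
offset mm [131.1523  34.3513  -2.0634] twist 0.16442324976006262
stem 509 [0.4665 0.1414 0.0823] [0.4575 0.1296 0.06  ] [0.4781 0.1493 0.0885]
top [0.4675 0.1395 0.0862] [0.4673 0.1392 0.0868]
```

View pics/w5.png

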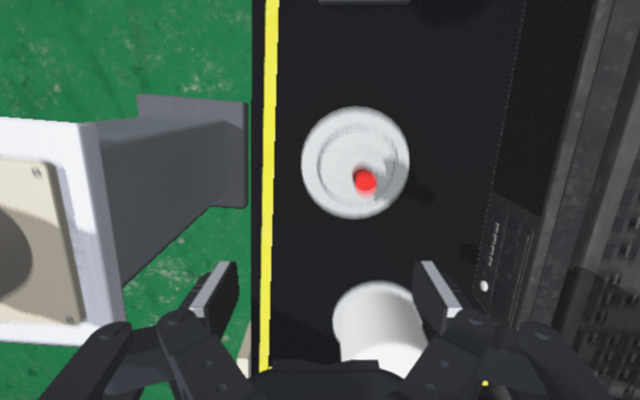

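Wrist view: red stem at (365,181). The arm was still settling, so I'll centre over it and measure again before descending.

Emit:
{"method": "send_rows", "body": {
  "grip": [0,0,0,0,0],
  "offset": [
    [10,15,-1],
    [30,30,-2],
    [50,34,-2],
    [60,34,-2],
    [60,34,-2]
  ],
  "twist": [0,0,0,0,0]
}}

```text
clock: 8.83
position: [0.4652, 0.1306, 0.1247]
ee_rot: [0.478, 0.52, -0.482, 0.519]
ft_force: [0.3, 0.0, -0.3]
grip_width: 0.998
```

```bash
python3 - <<'E'
from h import *
viewer.camera('top')
plan((.4645,.1345,.054),-85.5)
o=monitor.get_obs();p,d=viewer.camera('wrist');cv2.imwrite('pics/w6.png',p)
W=cloud('wrist',d,o);r=np.hypot(W[...,0]-.464,W[...,1]-.1347)
P=W[(r<.03)&(W[...,2]>.06)&(W[...,2]<.11)];print('stem',len(P),P.mean(0),P.min(0),P.max(0))
Q=P[P[:,2]>.085];print('top',Q.mean(0),(Q.min(0)+Q.max(0))/2)
E
```

```text
clock 8.8833 pos [0.4659 0.131  0.1264] zaz -85.49 F [-0.6326  0.2104  0.8713] w 1.000 tilt 0.21
offset mm [72.4098 -0.9123 -3.7409] twist 0.005439510238431922
stem 794 [0.4674 0.142  0.0822] [0.4575 0.1303 0.0601] [0.4777 0.1497 0.088 ]
top [0.4677 0.1397 0.0862] [0.4677 0.1394 0.0865]
```

View pics/w6.png

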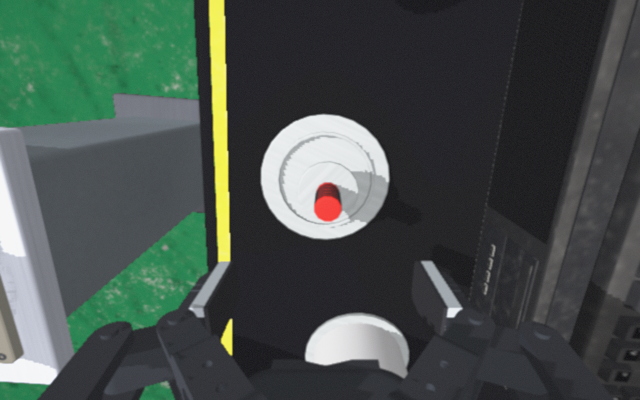

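Emit:
{"method": "send_rows", "body": {
  "grip": [0,0,0,60,120],
  "offset": [
    [20,0,-6],
    [45,0,-6],
    [64,0,-6],
    [72,0,-6],
    [72,0,-6]
  ],
  "twist": [0,0,0,0,0]
}}

```text
clock: 9.35
position: [0.466, 0.1375, 0.0552]
ee_rot: [0.479, 0.52, -0.48, 0.519]
ft_force: [0.6, -0.1, 0.1]
grip_width: 0.747
```

Emit:
{"method": "send_rows", "body": {
  "grip": [170,200,220,235,235],
  "offset": [
    [0,0,0],
    [0,0,0],
    [0,0,0],
    [0,0,0],
    [0,0,0]
  ],
  "twist": [0,0,0,0,0],
  "newtons": 25
}}

```text
clock: 9.77
position: [0.4677, 0.1382, 0.0571]
ee_rot: [0.481, 0.519, -0.479, 0.52]
ft_force: [-1.3, 0.1, 6.9]
grip_width: 0.216
```

Emit:
{"method": "send_rows", "body": {
  "grip": [235,235,235,235,235],
  "offset": [
    [0,0,0],
    [0,0,0],
    [0,0,0],
    [0,0,0],
    [0,0,0]
  ],
  "twist": [0,0,0,0,0]
}}

```text
clock: 10.18
position: [0.4677, 0.1382, 0.057]
ee_rot: [0.481, 0.519, -0.479, 0.519]
ft_force: [-0.9, -0.7, 6.5]
grip_width: 0.217
```

```bash
python3 - <<'E'
from h import *
plan((.4645,.1345,.054),-85.5)
o=monitor.get_obs();p,d=viewer.camera('wrist');cv2.imwrite('pics/w7.png',p)
E
```

```text
clock 10.1833 pos [0.4677 0.1382 0.057 ] zaz -85.48 F [-0.9086 -0.6993  6.4817] w 0.217 tilt 0.12
offset mm [ 3.0358 -3.4799  3.4172] twist 0.020938663897027254
```

View pics/w7.png

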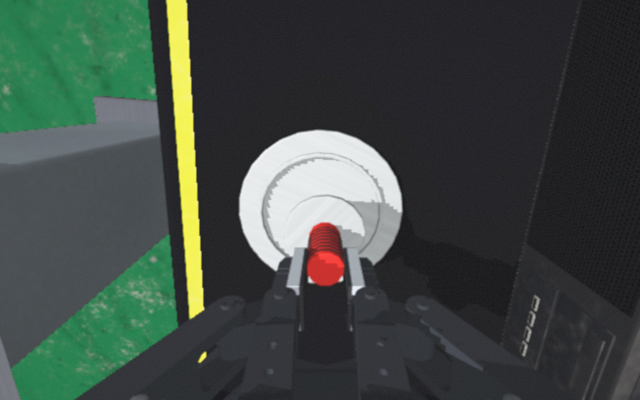

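Gripped: the plug's x centre is now 0.4677, matching the wrist camera's measurement, so I'll trust the wrist frame for the cup too at (0.452, 0.343), azimuth -85.4°. While I lift, I'll work out the insertion path. The tool can't tilt, so the plug has to pivot in the pads with its nose sliding down the cup's lower wall.

Emit:
{"method": "send_rows", "body": {
  "grip": [235,235,235,235,235],
  "offset": [
    [-4,0,0],
    [-20,0,0],
    [-50,0,0],
    [-80,0,0],
    [-105,0,0]
  ],
  "twist": [0,0,0,0,0]
}}

```text
clock: 10.65
position: [0.4668, 0.1375, 0.1628]
ee_rot: [0.48, 0.519, -0.48, 0.519]
ft_force: [0.2, 0.7, -1.8]
grip_width: 0.213
```

```bash
cat > path.py <<'E'
from h import *
def geom(hg=.070):
    s30,c30=.5,np.sqrt(.75)
    a=np.array([s30,c30]); s=np.array([c30,-s30]) # along mouth plane to +e (down)
    out=[]
    for th,dep in zip(np.linspace(0,30,7),np.linspace(4,27.5,7)):
        N=s*(.022-dep/1000*np.tan(np.radians(20)))-a*dep/1000
        t=np.radians(th);ax=np.array([np.sin(t),np.cos(t)]);px=np.array([np.cos(t),-np.sin(t)])
        foot=N-px*.012;G=foot+ax*hg
        # clearance left: plug left generator points vs mouth left lip and bore wall
        hh=np.linspace(0,.034,35);L=foot+np.outer(hh,ax)-np.outer(.012+hh*np.tan(np.radians(20)),px)
        Ls=L@s;Lh=L@a;inb=(Lh<0)&(Lh>-.02);cl=(Ls+.022+Lh*np.tan(np.radians(20)))
        Rr=foot+np.outer(hh,ax)+np.outer(.012+hh*np.tan(np.radians(20)),px);rs=Rr@s;rh=Rr@a;inr=(rh<0)&(rh>-.02)
        clr=(.022+rh*np.tan(np.radians(20))-rs)
        out.append((th,dep,G*1000,'L',1000*cl[inb].min() if inb.any() else None,'R',1000*clr[inr].min() if inr.any() else None))
    return out
if __name__=='__main__':
    for r in geom():print(*[np.round(x,1) if x is not None and not isinstance(x,str) else x for x in r])
E
python3 path.py; python3 -c "
from h import *
plan((.452,.343,.2),-85.4)"
```

```text
0.0 4.0 [ 3.8 56.3] L 2.9 R 0.0
5.0 7.9 [ 6.7 54.4] L 1.8 R 0.0
10.0 11.8 [ 9.7 51.9] L 0.5 R 0.0
15.0 15.8 [12.7 48.9] L -0.2 R 0.0
20.0 19.7 [15.7 45.4] L -0.4 R 0.0
25.0 23.6 [18.5 41.4] L -0.4 R 0.4
30.0 27.5 [21.2 36.8] L -0.0 R 0.0
clock 10.65 pos [0.4668 0.1375 0.1628] zaz -85.50 F [ 0.2181  0.6512 -1.8027] w 0.213 tilt 0.03
offset mm [ -37.1498    1.4377 -206.0516] twist -0.09653858477912536
```

Emit:
{"method": "send_rows", "body": {
  "grip": [235,235,235,235,235],
  "offset": [
    [-15,0,-20],
    [-25,0,-55],
    [-25,0,-90],
    [-25,0,-125],
    [-25,0,-150]
  ],
  "twist": [0,0,0,0,0]
}}

```text
clock: 11.07
position: [0.4538, 0.2906, 0.1861]
ee_rot: [0.48, 0.52, -0.479, 0.52]
ft_force: [-0.5, 0.7, -2.6]
grip_width: 0.218
```

```bash
python3 - <<'E'
from h import *
viewer.camera('scene')
o=monitor.get_obs();p,d=viewer.camera('wrist');cv2.imwrite('pics/w8.png',p);np.savez('w8.npz',d=d,pos=o['position'],q=o['ee_rot'])
W=cloud('wrist',d,o)
plan((.452,.343,.2),-85.4)
R=Rn.from_quat(o['ee_rot']).as_matrix();T=(W-o['position'])@R*1000
m=(abs(T[...,1])<40)&(T[...,0]>-60)&(T[...,0]<80)&(abs(T[...,2])<40)
hsv=cv2.cvtColor(p,cv2.COLOR_BGR2HSV);red=m&(hsv[...,1]>150)&((hsv[...,0]<10)|(hsv[...,0]>170))
Q=T[red];print('red tool',len(Q),Q.mean(0),Q.min(0),Q.max(0))
for a in range(-40,70,6):
    q=T[m&(T[...,0]>=a)&(T[...,0]<a+6)&(abs(T[...,1])<12 if a<18 else abs(T[...,1])<30)];
    if len(q):print(a,len(q),q[:,1].min(),q[:,1].max(),'z',q[:,2].min(),q[:,2].max())
# cup refit
import fitcup
r=np.hypot(W[...,0]-.449,W[...,1]-.348);P=W[(r<.055)&(W[...,2]>.07)&(W[...,2]<.115)];s=fitcup.fit(P);print('cup',len(P),s.x[:2],np.degrees(s.x[2]),s.cost)
E
```

```text
clock 11.1667 pos [0.4528 0.2923 0.1855] zaz -85.08 F [ 0.6959 -0.2822 -3.6195] w 0.213 tilt 0.09
offset mm [-14.4454   3.493  -50.5946] twist 0.3169303030052788
red tool 1750 [-20.8109   0.2081  -6.0154] [-32.3778  -8.3999 -13.6147] [8.0386 9.8996 8.1213]
-40 154 -11.983294679039416 11.959082953014496 z -11.619032108684479 10.76178908751331
-34 1003 -11.967016968329483 11.967951060140297 z -11.724121410338006 8.030992143339851
-28 403 -11.955911423417861 11.812761304403825 z -11.850200194479845 10.95446541403802
-22 185 -8.211449514601659 10.17856749072885 z -12.317929870141505 -4.0772770619704835
-16 195 -9.241543139708355 10.56974770115679 z -12.655226923757693 -4.554357265274801
-10 165 -9.380911771325774 10.466625154579193 z -12.837667579437106 -4.130050677323341
-4 176 -9.343942675482154 10.660812411252374 z -13.515711557545123 -4.537373154257151
2 128 -9.42055684635588 10.255758476857908 z -13.614718215157195 -4.307397608184423
8 1281 -11.999859113682781 11.99602578840508 z -29.741175105063345 7.985875955714735
14 44 -11.584652677711558 11.58275939916053 z -30.003349934894686 7.248757213806074
cup 4864 [0.452  0.3431] -84.97942820711083 0.003145906507058798
```

View pics/w8.png

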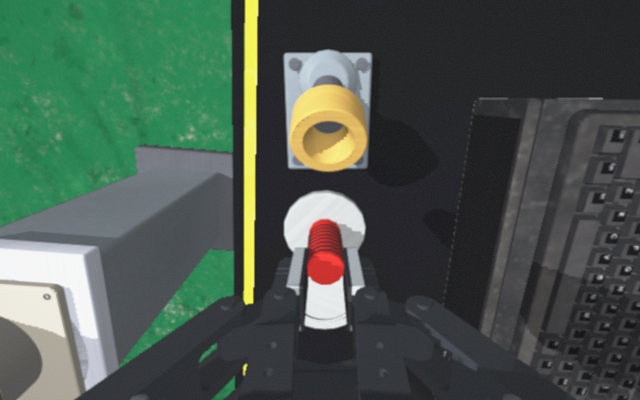

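The plug hangs in the pads with its axis about 2.6 mm to the tool's -z side. Its foot is 68 mm below the grasp point and it already leans about 2.5° the right way. The cup refit agrees at (0.452, 0.343). Moving over the mouth.

```bash
cat >> h.py <<'E'
CUP=np.array([.452,.3431,.094]);AZ=-85.0
EV=np.array([np.cos(np.radians(AZ)),np.sin(np.radians(AZ)),0])
LV=np.array([-EV[1],EV[0],0]) # lateral = tool y
def tcp(e,z,lat=-.4): return CUP*[1,1,0]+EV*e/1000+LV*lat/1000+np.array([0,0,z/1000])
def where():
    o=monitor.get_obs();v=np.array(o['position'])-CUP;print('TCP e %.1f lat %.1f z %.1f'%(v@EV*1000,v@LV*1000,o['position'][2]*1000),'F e %.1f lat %.1f z %.1f'%(np.dot(o['ft_force'],EV),np.dot(o['ft_force'],LV),o['ft_force'][2]),'T',np.array(o['torque']),'w %.3f t %.2f'%(o['grip_width'],o['clock']))
E
python3 -c "
from h import *
where();plan(tcp(6.4,142),-85)"
```

```text
TCP e 50.7 lat -3.6 z 185.5 F e 0.3 lat 0.7 z -3.6 T [-0.0077  0.0163  0.0077] w 0.213 t 11.17
clock 11.1667 pos [0.4528 0.2923 0.1855] zaz -85.08 F [ 0.6959 -0.2822 -3.6195] w 0.213 tilt 0.09
offset mm [ 43.548    3.1701 -44.2302] twist -0.08306969699469846
```

Emit:
{"method": "send_rows", "body": {
  "grip": [235,235,235,235,235],
  "offset": [
    [0,3,-15],
    [0,3,-35],
    [4,3,-44],
    [15,3,-44],
    [25,3,-44]
  ],
  "twist": [0,0,0,0,0]
}}

```text
clock: 11.58
position: [0.4544, 0.3308, 0.1596]
ee_rot: [0.48, 0.519, -0.48, 0.52]
ft_force: [-0.6, -1.2, -2.6]
grip_width: 0.213
```

Emit:
{"method": "send_rows", "body": {
  "grip": [235,235,235,235,235],
  "offset": [
    [6,0,0],
    [12,0,0],
    [18,0,0],
    [18,0,0],
    [18,0,0]
  ],
  "twist": [0,0,0,0,0]
}}

```text
clock: 12.0
position: [0.4545, 0.3309, 0.1426]
ee_rot: [0.48, 0.519, -0.48, 0.519]
ft_force: [-0.3, 0.9, -3.2]
grip_width: 0.218
```

```bash
python3 - <<'E'
from h import *
where()
o=monitor.get_obs();p,d=viewer.camera('wrist');cv2.imwrite('pics/w9.png',p[100:400,170:480]);plan(tcp(6.4,130),-85)
p,d=viewer.camera('scene');cv2.imwrite('pics/s9.png',cv2.resize(p[110:190,230:330],None,fx=7,fy=7,interpolation=cv2.INTER_CUBIC))
E
```

```text
TCP e 12.3 lat 1.5 z 142.6 F e -0.9 lat -0.2 z -3.2 T [-0.007  -0.0195  0.0285] w 0.218 t 12.00
clock 12.05 pos [0.4547 0.3312 0.1431] zaz -85.50 F [-0.0031 -0.0326 -1.2965] w 0.210 tilt 0.02
offset mm [13.0583 -2.1472 -5.6759] twist -0.49700933701211625
```

View pics/w9.png

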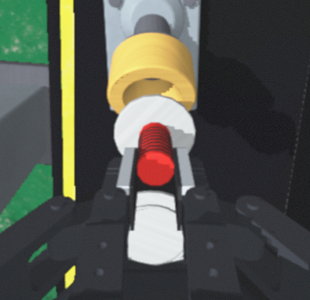

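View pics/s9.png

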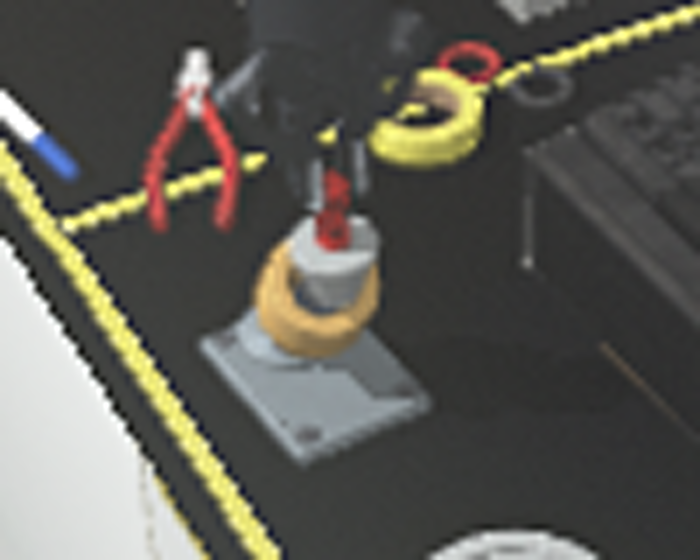

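The nose is just over the mouth (wrist crop: plug at (155,130), cup at (150,80)), about 6 mm too far on the +e side. Correcting, then lowering onto the wall.

Emit:
{"method": "send_rows", "body": {
  "grip": [235,235,235,235,235],
  "offset": [
    [0,-1,-3],
    [0,-2,-6],
    [4,-2,-6],
    [8,-2,-6],
    [11,-2,-6]
  ],
  "twist": [0,0.3,0.3,0.3,0.3]
}}

```text
clock: 12.52
position: [0.4519, 0.3372, 0.1312]
ee_rot: [0.481, 0.518, -0.481, 0.518]
ft_force: [-0.3, 0.6, -1.9]
grip_width: 0.212
```

```bash
python3 - <<'E'
from h import *
where();plan(tcp(6.4,130),-85)
E
```

```text
TCP e 5.9 lat -0.7 z 131.2 F e -0.7 lat -0.2 z -1.9 T [ 0.144   0.0437 -0.0412] w 0.212 t 12.52
clock 12.5167 pos [0.4519 0.3372 0.1312] zaz -85.76 F [-0.2993  0.6279 -1.9014] w 0.212 tilt 0.02
offset mm [1.216  0.2621 0.5052] twist -0.7596791036592094
```

Emit:
{"method": "send_rows", "body": {
  "grip": [235,235,235,235,235],
  "offset": [
    [1,0,1],
    [2,0,2.5],
    [3.2,0,4],
    [4.4,0,5],
    [5.6,0,6.4]
  ],
  "twist": [-0.7,-0.7,-0.7,-0.7,-0.7]
}}

```text
clock: 12.93
position: [0.4528, 0.3311, 0.1266]
ee_rot: [0.479, 0.521, -0.478, 0.521]
ft_force: [-0.4, 1.7, 0.8]
grip_width: 0.217
```

```bash
python3 - <<'E'
from h import *
where();plan(tcp(12.3,125.6),-85)
p,d=viewer.camera('scene');cv2.imwrite('pics/s10.png',cv2.resize(p[110:190,230:330],None,fx=7,fy=7,interpolation=cv2.INTER_CUBIC))
E
```

```text
TCP e 12.0 lat -0.2 z 126.6 F e -1.8 lat -0.3 z 0.8 T [ 0.4204  0.0591 -0.003 ] w 0.217 t 12.93
clock 12.9333 pos [0.4528 0.3311 0.1266] zaz -85.07 F [-0.4408  1.7472  0.8201] w 0.217 tilt 0.08
offset mm [ 1.0389 -0.1535  0.3026] twist -0.07474773796559475
```

View pics/s10.png

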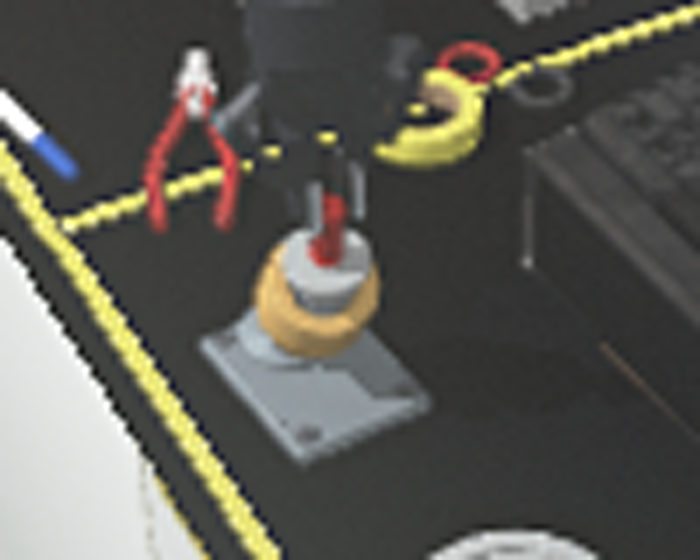

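The plug is pivoting as planned (scene crop: flange tilting at (325,260)) and the forces are small. Continuing along the path.

Emit:
{"method": "send_rows", "body": {
  "grip": [235,235,235,235,235],
  "offset": [
    [1.5,0,1.5],
    [3,0,2.8],
    [4.5,0,4],
    [6,0,5.2],
    [7.5,0,6.4]
  ],
  "twist": [0,0,0,0,0]
}}

```text
clock: 13.4
position: [0.4537, 0.3235, 0.1191]
ee_rot: [0.478, 0.521, -0.478, 0.521]
ft_force: [-0.5, -2.8, 7.8]
grip_width: 0.212
```

```bash
python3 - <<'E'
from h import *
where();plan(tcp(18.3,119),-85)
E
```

```text
TCP e 19.7 lat -0.1 z 119.1 F e 2.7 lat -0.7 z 7.8 T [-0.6239  0.2122  0.0433] w 0.212 t 13.40
clock 13.4 pos [0.4537 0.3235 0.1191] zaz -85.13 F [-0.4809 -2.7836  7.8269] w 0.212 tilt 0.05
offset mm [ 0.1447 -0.3511 -1.3898] twist -0.12545307261979133
```

```bash
cat > look.py <<'E'
from h import *
import sys
where()
o=monitor.get_obs();p,d=viewer.camera('wrist');cv2.imwrite(f'pics/{sys.argv[1]}.png',p[100:400,170:480])
W=cloud('wrist',d,o);R=Rn.from_quat(o['ee_rot']).as_matrix();T=(W-o['position'])@R*1000
hsv=cv2.cvtColor(p,cv2.COLOR_BGR2HSV);red=(hsv[...,1]>150)&((hsv[...,0]<10)|(hsv[...,0]>170))&(abs(T[...,1])<25)&(T[...,0]<40)&(T[...,0]>-60)&(abs(T[...,2])<40)
Q=W[red]
# stem cylinder r=10 + its end disc: fit axis (point, dir) on side points by robust residual
from scipy.optimize import least_squares
v=(Q-CUP)*1000;loc=np.stack([v@EV,v@LV,v[:,2]],1)
def res(p):
    th,ph=p[3],p[4];a=np.array([np.sin(th)*np.cos(ph),np.sin(th)*np.sin(ph),np.cos(th)])
    ex,ey=np.cross([0,1,0],a),None;ex/=np.linalg.norm(ex);ey=np.cross(a,ex)
    c=ex*p[0]+ey*p[1];h=loc@a;r=np.linalg.norm(loc-c-np.outer(h,a),axis=1)
    side=abs(r-10);top=np.where(r<10.5,abs(h-p[2]),50);return np.minimum(side,top)
best=None
for t in (2,15,30,38):
    t=np.radians(t);a0=np.array([np.sin(t),0,np.cos(t)]);h0=np.percentile(loc@a0,97)
    m=loc.mean(0)
    s=least_squares(res,[m@np.array([np.cos(t),0,-np.sin(t)])+3,m[1],h0,t,0],loss='soft_l1',f_scale=.7)
    if best is None or s.cost<best.cost:best=s
p_=best.x;th,ph=p_[3],p_[4];a=np.array([np.sin(th)*np.cos(ph),np.sin(th)*np.sin(ph),np.cos(th)])
ex=np.cross([0,1,0],a);ex/=np.linalg.norm(ex);ey=np.cross(a,ex)
end=ex*p_[0]+ey*p_[1]+a*p_[2]
cup=np.array([.5,0,np.sqrt(.75)])
print('n',len(Q),'cost',best.cost,'lean %.1f'%np.degrees(th),'axis',a,'angle to bore %.1f'%np.degrees(np.arccos(a@cup)),'end e,lat,z(rel mouth)',end,'gauge',end-a*54.5,'along bore %.1f'%((end-a*54.5)@cup))
E
python3 look.py w11
```

```text
TCP e 19.7 lat -0.1 z 119.1 F e 2.7 lat -0.7 z 7.8 T [-0.6239  0.2122  0.0433] w 0.212 t 13.40
n 2228 cost 160.18110099609132 lean 19.6 axis [0.335  0.0162 0.9421] angle to bore 10.5 end e,lat,z(rel mouth) [19.4564  0.962  54.5405] gauge [1.1998 0.0799 3.1968] along bore 3.4
```

View pics/w11.png

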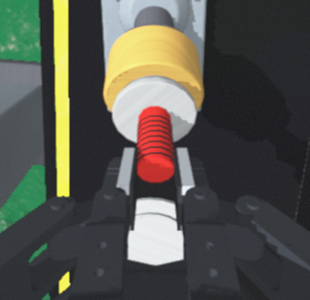

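The stem fit gives a lean of 19.6°, with the gauge point 3.4 mm above home and the stem centred in the bore. Continuing +5.5 mm in e and 6.5 mm down.

Emit:
{"method": "send_rows", "body": {
  "grip": [235,235,235,235,235],
  "offset": [
    [0.8,0,1.2],
    [1.7,0,2.3],
    [2.7,0,3.2],
    [3.7,0,3.9],
    [4.7,0,4.5]
  ],
  "twist": [0,0,0,0,0]
}}

```text
clock: 13.87
position: [0.4537, 0.3195, 0.114]
ee_rot: [0.478, 0.521, -0.478, 0.521]
ft_force: [-0.4, -3.0, 6.7]
grip_width: 0.214
```

```bash
python3 look.py w12
```

```text
TCP e 23.7 lat -0.4 z 114.0 F e 3.0 lat -0.7 z 6.7 T [-0.5367  0.0342  0.0319] w 0.214 t 13.87
n 2367 cost 191.0017153620799 lean 25.0 axis [0.4227 0.0111 0.9062] angle to bore 5.0 end e,lat,z(rel mouth) [23.6462  0.5561 49.4878] gauge [ 0.6083 -0.0491  0.1001] along bore 0.4
```

View pics/w12.png

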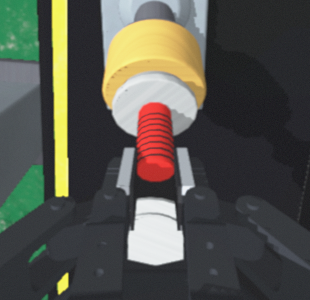

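Emit:
{"method": "send_rows", "body": {
  "grip": [235,235,235,235,235],
  "offset": [
    [0.4,0,0.8],
    [0.8,0,1.6],
    [1.2,0,2.2],
    [1.6,0,2.7],
    [2,0,3]
  ],
  "twist": [0,0,0,0,0]
}}

```text
clock: 14.33
position: [0.4536, 0.3172, 0.1119]
ee_rot: [0.478, 0.521, -0.478, 0.521]
ft_force: [-0.1, 0.6, 2.6]
grip_width: 0.213
```

```bash
python3 look.py w13
```

```text
TCP e 25.9 lat -0.7 z 111.9 F e -0.6 lat -0.0 z 2.6 T [ 0.345  -0.0801 -0.0331] w 0.213 t 14.33
n 2396 cost 194.9407904293226 lean 27.6 axis [0.4641 0.0039 0.8858] angle to bore 2.4 end e,lat,z(rel mouth) [25.8048  0.1682 47.2984] gauge [ 0.514  -0.0418 -0.9777] along bore -0.6
```

Emit:
{"method": "send_rows", "body": {
  "grip": [235,235,235,235,235],
  "offset": [
    [0.2,0,0.4],
    [0.4,0,0.8],
    [0.6,0,1.1],
    [0.8,0,1.4],
    [1,0,1.5]
  ],
  "twist": [0,0,0,0,0]
}}

```text
clock: 14.8
position: [0.4537, 0.3155, 0.111]
ee_rot: [0.478, 0.521, -0.478, 0.521]
ft_force: [-1.1, 1.3, 2.8]
grip_width: 0.214
```

```bash
python3 look.py w14
```

```text
TCP e 27.6 lat -0.7 z 111.0 F e -1.4 lat -1.0 z 2.8 T [0.4809 0.0979 0.0595] w 0.214 t 14.80
n 2452 cost 204.3466432052862 lean 29.4 axis [0.4908 0.0011 0.8713] angle to bore 0.6 end e,lat,z(rel mouth) [27.3724  0.0941 46.4031] gauge [ 0.6256  0.0362 -1.0822] along bore -0.6
```

View pics/w14.png

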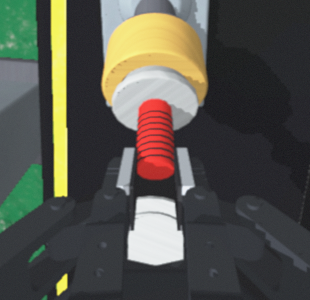

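The plug is aligned within 0.6° with contact forces under 3 N. I'll open the jaws a little so it settles home by itself.

Emit:
{"method": "send_rows", "body": {
  "grip": [185,170,150,150,150],
  "offset": [
    [0,0,0],
    [0,0,0],
    [0,0,0],
    [0,0,0],
    [0,0,0]
  ],
  "twist": [0,0,0,0,0]
}}

```text
clock: 15.27
position: [0.4538, 0.3153, 0.1109]
ee_rot: [0.478, 0.521, -0.478, 0.521]
ft_force: [-0.5, -0.5, -0.2]
grip_width: 0.412
```

Emit:
{"method": "send_rows", "body": {
  "grip": [150,150,150,150,150],
  "offset": [
    [0,0,0],
    [0,0,0],
    [0,0,0],
    [0,0,0],
    [0,0,0]
  ],
  "twist": [0,0,0,0,0]
}}

```text
clock: 15.68
position: [0.4538, 0.3155, 0.111]
ee_rot: [0.478, 0.521, -0.478, 0.521]
ft_force: [0.0, 0.1, -0.6]
grip_width: 0.412
```

```bash
python3 look.py w15
```

```text
TCP e 27.7 lat -0.6 z 111.0 F e -0.1 lat 0.0 z -0.6 T [-0.0407  0.0163  0.0341] w 0.412 t 15.68
n 2469 cost 199.85063795205727 lean 30.0 axis [ 0.5001 -0.0024  0.866 ] angle to bore 0.1 end e,lat,z(rel mouth) [27.3893 -0.2189 45.5549] gauge [ 0.1346 -0.0858 -1.6405] along bore -1.4
```

View pics/w15.png

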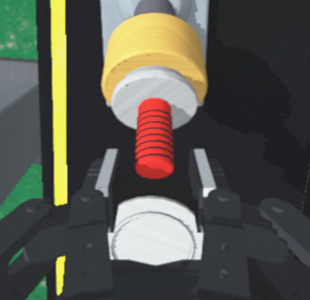

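It's home: the stem fit shows a lean of 30.0°, 0.1° off the bore. So a reading of -1.4 "along bore" is the home value in this camera frame. Next is the rock. With the leaning stem held, turning the tool φ about the vertical tilts the plug by 2·asin(½·sin(φ/2)). I'll work out the clearance and the shift that goes with it.

```bash
python3 - <<'E'
from h import *
t20=np.tan(np.radians(20))
def clear(L,tilt,piv,off=0):
    # cup frame: z bore; plug: gauge at z=L, tilt about x axis through plug pt 'piv' above gauge
    hh=np.linspace(-27.5,6.5,60);az=np.linspace(0,2*np.pi,90)
    H,A=np.meshgrid(hh,az);r=22+H*t20
    P=np.stack([r*np.cos(A),r*np.sin(A),H],-1).reshape(-1,3)
    P=(P-[0,0,piv])@Rn.from_euler('x',tilt,degrees=True).as_matrix().T+[0,off,piv+L]
    m=(P[:,2]<0)&(P[:,2]>-20);q=P[m];return (22+q[:,2]*t20-np.hypot(q[:,0],q[:,1])).min()*np.cos(np.radians(20))
for L in (3,4,5,6,7):
    print(L,[(piv,max((round(clear(L,8.5,piv,o),2),o) for o in (-1,-.5,0,.5,1))) for piv in (-20,-15,-10,-5,0,5)])
for ph in (14,15,16,17,18): print(ph,2*np.degrees(np.arcsin(.5*np.sin(np.radians(ph/2)))))
print(np.array(monitor.get_obs()['joint_pos']))
E
```

```text
3 [(-20, (np.float64(-1.8), 1)), (-15, (np.float64(-1.08), 1)), (-10, (np.float64(-0.84), 0.5)), (-5, (np.float64(-0.83), 0)), (0, (np.float64(-0.82), -1)), (5, (np.float64(-1.33), -1))]
4 [(-20, (np.float64(-1.27), 1)), (-15, (np.float64(-0.56), 1)), (-10, (np.float64(-0.46), 0.5)), (-5, (np.float64(-0.54), -0.5)), (0, (np.float64(-0.41), -1)), (5, (np.float64(-1.08), -1))]
5 [(-20, (np.float64(-0.75), 1)), (-15, (np.float64(-0.1), 1)), (-10, (np.float64(-0.26), 0)), (-5, (np.float64(-0.04), -0.5)), (0, (np.float64(-0.25), -1)), (5, (np.float64(-0.92), -1))]
6 [(-20, (np.float64(-0.32), 1)), (-15, (np.float64(0.15), 1)), (-10, (np.float64(0.26), 0)), (-5, (np.float64(0.21), -0.5)), (0, (np.float64(0.01), -1)), (5, (np.float64(-0.67), -1))]
7 [(-20, (np.float64(0.21), 1)), (-15, (np.float64(0.5), 1)), (-10, (np.float64(0.76), 0)), (-5, (np.float64(0.56), -1)), (0, (np.float64(0.35), -1)), (5, (np.float64(-0.33), -1))]
14 6.986927369979011
15 7.483919029603066
16 7.980480796324307
17 8.476583788368528
18 8.972199081322504
[-0.9152  0.2503  0.2592  1.7898 -0.0709  1.1104 -0.5462]
```

Emit:
{"method": "send_rows", "body": {
  "grip": [150,150,150,150,150],
  "offset": [
    [0,0,-1.5],
    [0,0,-3],
    [0,0,-4.5],
    [0,0,-6],
    [0,0,-6]
  ],
  "twist": [0,0,0,0,0]
}}

```text
clock: 16.15
position: [0.4532, 0.3219, 0.111]
ee_rot: [0.478, 0.521, -0.478, 0.521]
ft_force: [-0.7, -0.5, -0.1]
grip_width: 0.413
```

Emit:
{"method": "send_rows", "body": {
  "grip": [170,185,200,215,235],
  "offset": [
    [0,0,0],
    [0,0,0],
    [0,0,0],
    [0,0,0],
    [0,0,0]
  ],
  "twist": [0,0,0,0,0],
  "newtons": 50
}}

```text
clock: 16.57
position: [0.4533, 0.3213, 0.1112]
ee_rot: [0.478, 0.521, -0.478, 0.521]
ft_force: [-1.7, -1.7, 2.8]
grip_width: 0.199
```

```bash
python3 look.py w16
```

```text
TCP e 21.8 lat -0.6 z 111.2 F e 1.6 lat -1.8 z 2.8 T [-0.2744  0.2787 -0.0225] w 0.199 t 16.57
n 2301 cost 207.53677823666226 lean 30.2 axis [0.5036 0.0042 0.8639] angle to bore 0.3 end e,lat,z(rel mouth) [27.5904  0.2262 45.4485] gauge [ 0.1455 -0.0011 -1.6363] along bore -1.3
```

View pics/w16.png

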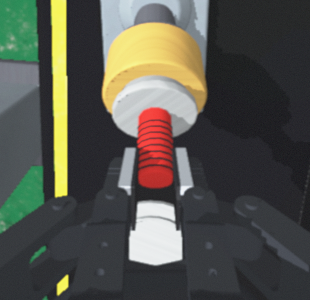

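Gripped again and still home at 0.3°. Easing up 7 mm along the bore.

Emit:
{"method": "send_rows", "body": {
  "grip": [235,235,235,235,235],
  "offset": [
    [-1.2,0,0.7],
    [-2.6,0,1.5],
    [-4.3,0,2.5],
    [-6.1,0,3.5],
    [-6.1,0,3.5]
  ],
  "twist": [0,0,0,0,0]
}}

```text
clock: 17.03
position: [0.4538, 0.3176, 0.1174]
ee_rot: [0.478, 0.521, -0.478, 0.521]
ft_force: [-0.3, 0.6, -2.5]
grip_width: 0.199
```

```bash
python3 look.py w17
```

```text
TCP e 25.6 lat -0.4 z 117.4 F e -0.6 lat -0.2 z -2.5 T [-0.0614 -0.0123 -0.0189] w 0.199 t 17.03
n 2268 cost 201.70552993125858 lean 28.1 axis [0.471  0.0032 0.8821] angle to bore 1.9 end e,lat,z(rel mouth) [31.1426  0.3961 51.6933] gauge [5.4706 0.2243 3.6186] along bore 5.9
```

The plug is free: the wrist carries just its weight, and it's 7.2 mm up with the lean relaxed to 28°. Now I'll rock it by turning the tool 17° with the compensating shift.

Emit:
{"method": "send_rows", "body": {
  "grip": [235,235,235,235,235],
  "offset": [
    [0,-0.8,-1.5],
    [0,-2.2,-1.6],
    [0,-3.7,-1.8],
    [0,-5.2,-2.1],
    [0,-6.3,-2.4]
  ],
  "twist": [2,5,8.5,12,14.5]
}}

```text
clock: 17.5
position: [0.4469, 0.3197, 0.1169]
ee_rot: [-0.541, -0.456, 0.541, -0.456]
ft_force: [1.1, 0.3, -3.2]
grip_width: 0.197
```

```bash
python3 look.py w18
```

```text
TCP e 22.9 lat -7.1 z 116.9 F e -0.2 lat 1.2 z -3.2 T [-0.0539  0.0779 -0.0267] w 0.197 t 17.50
n 2199 cost 188.042861966303 lean 27.9 axis [ 0.4535 -0.1126  0.8841] angle to bore 7.1 end e,lat,z(rel mouth) [28.2379 -7.5836 51.2855] gauge [ 3.5242 -1.4471  3.1001] along bore 4.4
```

View pics/w18.png

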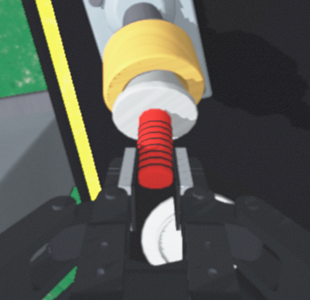

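It's at 7.1°, free of contact force. A little further, to about 8.5°.

Emit:
{"method": "send_rows", "body": {
  "grip": [235,235,235,235,235],
  "offset": [
    [0,-0.5,0],
    [0,-1,0],
    [0,-1.5,0],
    [0,-1.5,0],
    [0,-1.5,0]
  ],
  "twist": [1,2.3,3.5,3.5,3.5]
}}

```text
clock: 17.97
position: [0.4457, 0.3201, 0.1171]
ee_rot: [0.554, 0.44, -0.554, 0.44]
ft_force: [0.2, -0.5, -3.6]
grip_width: 0.196
```

```bash
python3 look.py w19
```

```text
TCP e 22.4 lat -8.3 z 117.1 F e 0.5 lat 0.2 z -3.6 T [-0.0271 -0.0441 -0.0023] w 0.196 t 17.97
n 2186 cost 188.82104843446646 lean 27.9 axis [ 0.4473 -0.1381  0.8837] angle to bore 8.5 end e,lat,z(rel mouth) [27.6981 -9.1285 51.4294] gauge [ 3.3213 -1.6015  3.2696] along bore 4.5
```

Rocked to 8.5° out of line, with the gauge point about 5.9 mm above home and no contact force. Turning back into line.

```bash
python3 -c "
from h import *
plan(tcp(24.2,117.2,-.5),-85)"
```

```text
clock 18.0167 pos [0.4457 0.32   0.1171] zaz -103.05 F [-0.0142  0.723  -2.7789] w 0.199 tilt 0.01
offset mm [-0.0708  7.9604 -0.7156] twist -18.045904885859784
```

Emit:
{"method": "send_rows", "body": {
  "grip": [235,235,235,235,235],
  "offset": [
    [0,1.5,0],
    [0,3.3,0],
    [0,5.2,-0.3],
    [0,6.8,-0.5],
    [0,8,-0.7]
  ],
  "twist": [-3.5,-7.5,-11.5,-15.5,-18]
}}

```text
clock: 18.43
position: [0.4538, 0.3188, 0.1171]
ee_rot: [0.477, 0.522, -0.477, 0.522]
ft_force: [0.0, 0.0, -2.2]
grip_width: 0.198
```

```bash
python3 look.py w20;python3 -c "
from h import *
plan(tcp(21.8,111.2,-.5),-85)"
```

```text
TCP e 24.3 lat -0.3 z 117.1 F e -0.0 lat 0.0 z -2.2 T [-0.0863 -0.022   0.0488] w 0.198 t 18.43
n 2263 cost 195.6595051189087 lean 28.0 axis [0.4687 0.0075 0.8833] angle to bore 2.1 end e,lat,z(rel mouth) [29.8765  0.5931 51.4727] gauge [4.3323 0.1861 3.3315] along bore 5.1
clock 18.4833 pos [0.454  0.3188 0.1171] zaz -84.74 F [-0.2226 -0.2962 -2.434 ] w 0.199 tilt 0.01
offset mm [ 5.9403 -0.3764 -2.5944] twist 0.261838706226456
```

Emit:
{"method": "send_rows", "body": {
  "grip": [235,235,235,235,235],
  "offset": [
    [1.2,0,-1],
    [2.4,0,-1.7],
    [3.6,0,-2.3],
    [4.7,0,-2.5],
    [5.5,0,-2.4]
  ],
  "twist": [0,0,0,0,0]
}}

```text
clock: 18.9
position: [0.4533, 0.3216, 0.1115]
ee_rot: [0.478, 0.521, -0.478, 0.521]
ft_force: [-0.5, -0.0, 0.3]
grip_width: 0.199
```

```bash
python3 look.py w21
```

```text
TCP e 21.5 lat -0.6 z 111.5 F e 0.0 lat -0.5 z 0.3 T [-0.1503  0.214   0.0112] w 0.199 t 18.90
n 2283 cost 211.27976937758174 lean 29.6 axis [0.4939 0.0053 0.8695] angle to bore 0.5 end e,lat,z(rel mouth) [27.2051  0.1885 45.8277] gauge [ 0.2875 -0.0988 -1.5602] along bore -1.2
```

Back to 0.5° and within about 0.2 mm of home. Opening the jaws slowly so it settles.

Emit:
{"method": "send_rows", "body": {
  "grip": [195,185,170,155,150],
  "offset": [
    [0,0,0],
    [0,0,0],
    [0,0,0],
    [0,0,0],
    [0,0,0]
  ],
  "twist": [0,0,0,0,0]
}}

```text
clock: 19.37
position: [0.4535, 0.3214, 0.1118]
ee_rot: [0.478, 0.521, -0.478, 0.521]
ft_force: [0.1, -0.1, -0.7]
grip_width: 0.413
```

Emit:
{"method": "send_rows", "body": {
  "grip": [150,120,80,40,0],
  "offset": [
    [0,0,0],
    [0,0,0],
    [0,0,0],
    [0,0,0],
    [0,0,0]
  ],
  "twist": [0,0,0,0,0]
}}

```text
clock: 19.78
position: [0.4534, 0.3213, 0.1116]
ee_rot: [0.478, 0.521, -0.478, 0.521]
ft_force: [0.0, -0.8, -0.2]
grip_width: 0.931
```

```bash
python3 look.py w22
```

```text
TCP e 21.8 lat -0.5 z 111.6 F e 0.8 lat -0.0 z -0.2 T [-0.0042 -0.0264 -0.0058] w 0.931 t 19.78
n 2416 cost 200.50625507988894 lean 29.9 axis [0.4988 0.0038 0.8667] angle to bore 0.2 end e,lat,z(rel mouth) [27.3503 -0.0697 45.625 ] gauge [ 0.1643 -0.2755 -1.6098] along bore -1.3
```

View pics/w22.png

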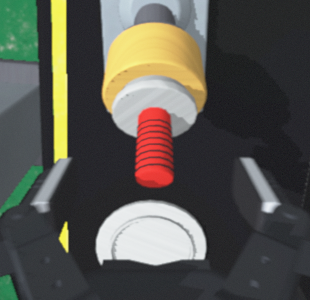

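The plug is settled at 0.2°, with the same home reading as before (-1.3). Jaws are clear, so I'm retreating straight up.

Emit:
{"method": "send_rows", "body": {
  "grip": [0,0,0,0,0],
  "offset": [
    [-5,0,0],
    [-25,0,0],
    [-55,0,0],
    [-90,0,0],
    [-120,0,0]
  ],
  "twist": [0,0,0,0,0]
}}

```text
clock: 20.25
position: [0.4534, 0.3212, 0.2341]
ee_rot: [0.478, 0.521, -0.478, 0.521]
ft_force: [0.2, 0.3, 0.9]
grip_width: 0.998
```

Emit:
{"method": "send_rows", "body": {
  "grip": [0,0,0,0,0],
  "offset": [
    [-10,0,15],
    [-15,0,40],
    [-15,0,60],
    [-15,0,60],
    [-15,0,60]
  ],
  "twist": [0,0,0,0,0]
}}

```text
clock: 20.67
position: [0.4589, 0.2603, 0.2469]
ee_rot: [0.479, 0.521, -0.478, 0.52]
ft_force: [-1.3, 0.7, 0.6]
grip_width: 1.002
```

```bash
sed -i 's/abs(T\[...,1\])<25)&(T\[...,0\]<40)&(T\[...,0\]>-60)&(abs(T\[...,2\])<40)/abs(W[...,0]-.454)<.06)\&(abs(W[...,1]-.32)<.06)\&(W[...,2]>.09)/' look.py; python3 look.py w23; python3 - <<'E'
from h import *
p,d=viewer.camera('scene');cv2.imwrite('pics/s23.png',cv2.resize(p[90:290,210:470],None,fx=3,fy=3,interpolation=cv2.INTER_CUBIC))
p,d=viewer.camera('top');cv2.imwrite('pics/t23.png',cv2.resize(p[140:260,140:480],None,fx=2.3,fy=2.3,interpolation=cv2.INTER_CUBIC))
W=cloud('top',d)
for t in ['tape_roll','bomb_ring_nut']:
    for r in viewer.regions_of(t,'top')[:1]:
        P=W[r['region']];print(t,np.nanmedian(P,0),np.nanmin(P,0),np.nanmax(P,0))
E
```

```text
TCP e 83.1 lat -0.4 z 246.9 F e -0.8 lat -1.2 z 0.6 T [ 0.0698 -0.0215  0.0141] w 1.002 t 20.67
n 745 cost 68.01383760165173 lean 29.9 axis [0.498  0.0051 0.8672] angle to bore 0.3 end e,lat,z(rel mouth) [27.1276  0.3069 45.7291] gauge [-0.0134  0.0298 -1.5312] along bore -1.3
tape_roll [0.6086 0.543  0.017 ] [ 0.5712  0.5039 -0.0045] [0.6506 0.5828 0.0267]
bomb_ring_nut [ 0.4165 -0.4214  0.0342] [ 0.3821 -0.4561 -0.0016] [ 0.4469 -0.3895  0.0445]
```

View pics/s23.png

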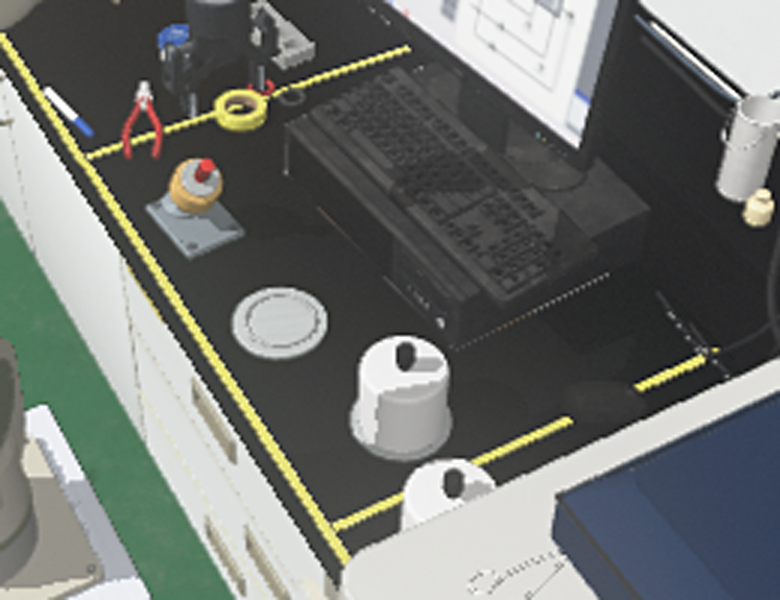

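View pics/t23.png

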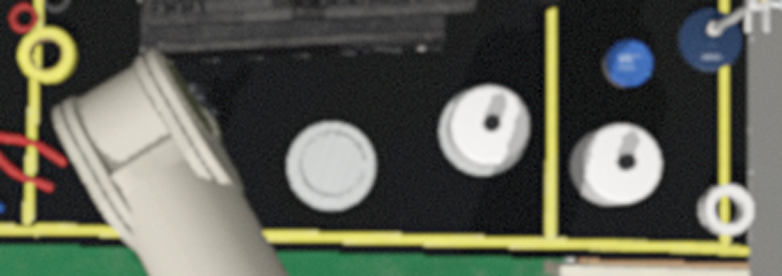

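All in place: the plug sits in the cup (scene crop (203,175)), the lifted cover stands upright (top crop (622,162)), the second cover is still over the weight, and the tape and nut haven't moved. Handing in.

```bash
python3 -c "
from h import *
print(manip.hand_in())"
```

```text
the job is handed in; nothing more can be done
None
```

The job is done and handed in at about 21 s of the 72 s allowed; no verdict is reported.

**Cover:** The plug was under the left cover, the first one I lifted. I set that cover down upright on clear worktop at about (0.47, -0.26). The second cover was never lifted, so the weight should still be in its dish under it.

**Seating:** I carried the plug to the cup, where it pivoted in the jaws as its nose slid down the wall. I then released it to settle home, lined up with the bore to within 0.1°. Contact forces read between moves stayed under 9 N during seating, and the highest reading of the whole job was 9.5 N, when I set the cover down.

**Rocking check:** I eased the plug up about 6–7 mm and rocked it one way to 8.5° out of line, with no sign of wedging. After I lined it up, lowered and released it, it settled home again.

**Last checks:**
- **Plug:** After I backed the arm away, it sat 0.3° off the bore, at the same depth reading as the first seating.
- **Bystanders:** The tape roll read within 1 mm of its first position. The ring nut read within about 4 mm, which I put down to camera noise since nothing came near it.
- **Disagreements:** The depth reading at home is 1.3 mm below the nominal mouth height, both times. The wrist camera placed things 3–6 mm away from the top camera. I used the wrist camera because the jaws closed on the stem at the x position it gave.

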